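# Lock the drawer safe with its recessed knob

## Robot

A 6-joint arm with a two-finger parallel gripper is mounted at the origin on the work surface. World frame = base frame: x ahead of the robot, y to its left, z up, the work surface at z = 0. Lengths are in mm, angles in rad, forces in N, time in s.
With the tool pointing down it reaches from about 400 to 925 mm from the base axis. Payload 12.5 kg.
Tool frame: the origin (TCP) lies at the very end of the fingers, on their centre line; the grasp point (between the pads) lies grip_depth behind it (grip_depth is the distance from the TCP to the grasp point, in mm); z points along the fingers, y is the line along which they close (so a half turn about z gives the same grasp; the last joint's range is limited). The gripper opens to 95 mm and grips with 3 to 60 N. Pads are 20 mm wide; open, the fingers measure 119 mm over their backs; the gripper's body (75 mm by 180 mm) begins 59 mm behind the grasp point.
Start: joints at [-1.21, 0.491, 1.559, -0, 1.092, -0.106], TCP at [281.294, -558.14, 214.661] pointing down, gripper open.
Joint ranges: [-3.1, 3.1], [-0.84, 2.19], [0.05, 2.79], [-1.13, 4.28], [0.06, 2.93], [-2.69, 2.69]. Speed limits (rad/s): [2.22, 2.22, 2.79, 3.14, 3.14, 3.14].

## Interface

Orientations are given as [roll, pitch, yaw] about the fixed x, y, z axes, in that order (R = Rz(yaw) Ry(pitch) Rx(roll)).
In Python, from cell import state, read_camera, job_done, grip_depth gives the robot as it stands.
- The arm moves only by the tool drive_tool, never from a script. Its argument "targets" is a list of rows, each an object with "jaw": the opening, from 0 (shut) to 1 (fully open); "travel": the shift along the tool's x, y, z in m, a list of three; "twist": the turn about the tool's z in rad. In form: [{"jaw": jaw, "travel": [tx, ty, tz], "twist": twist}, ...]. A call has 1 to 8 rows; each row is the pose to reach, as a shift and turn from the pose commanded when the call began, along the tool's axes at that moment; what a row does not reach only later rows make up. A row lasts 1/12 s, in which the tool goes at most 41.7 mm and 7.16 degrees, less where a joint would pass 70% of its speed; a pose out of reach is approached as far as the arm can. A call with a gripper value outside its range is refused whole. The fingers move at their own pace and stop on an object; the grip force is fixed at half the most. Time passes only in rows, so rows that repeat a pose let the fingers close. It gives the time, the measured TCP pose, the force, the opening and the grip force at its end, in the units of the state.
- state(): the state, without advancing time (a new reading comes with each control period).
- read_camera(name): name is "side" or "top"; returns a dict with "frame" (384x512x3 uint8, red, green, blue), "fx", "fy", "cx", "cy" (pixels), "k1" (the pictures are not rectified: a ray, as slopes to the right and down, at radius r is drawn at 1 + k1 r^2 times it, then the intrinsics apply), "R" (3x3) and "t" (3): a world point X has camera coordinates R X + t. Camera axes: x right, y down, z forward; pixel columns grow to the right and rows downward; lengths in mm; the calibration is good to about 2 mm. A picture is of the moment at which its call begins. There is no depth.
- job_done(): hands the job in; it is judged then, once.
The state is a dict: "t": time; "joints": joint angles; "qvel": joint speeds; "tau": joint torques, N m; "eef_pos": TCP position; "tcp_rot": TCP orientation; "ft_force": force on the tool from outside, world axes, zero at the start; "moment": the same for the moment, N m; "opening": opening from 0.0 (shut) to 1.0 (fully open); "grip_force": force on a finger pad.
Only numpy, scipy, OpenCV 4.12 (cv2) and the standard library are available. Lean on these libraries where they do the work, as an engineer would, in place of code of your own. Each camera call takes 0.05 s, during which the arm holds its last target. There are 200 camera calls.

## Task

The office drawer safe was left with its bolt out, so its sprung lid stands ajar. Reach into the cup in the lid and turn the knob back to its open stop to draw the bolt in, press the lid fully down against its spring and, while you keep it down, turn the knob the other way until you feel the bolt come up against its stop, then let go: the lid must stay shut. Feel your way and force nothing: do not jam the bolt on the striker, bear hard on the shut lid or strain the bolt against its stop, and leave the ink pad on the lid and the other things on the desk where they are.

Things in the scene. Friction and masses are not known exactly. Their poses are not given: they have to be found in the camera images.
- safe: low grey steel drawer safe on the desk, 300 mm deep (x), 360 mm wide (y), lid top 125 mm above its underside; it cannot be shifted. Origin: centre of its underside, +x to its rear (hinge side), -x to its front, z up. Screw feet, set differently each time, hold the underside 3 to 10 mm above the desk. The lid's hinge axis runs along y at x = +135, z = +121 mm.
- lid: flat steel lid, 282 mm deep, 360 mm wide, 8 mm thick. Origin: middle of the hinge axis; x along the lid to the rear, z out of its top face (which is at z = +4 mm), y along the hinge. Flat on it, left and right of the knob's cup, are a keypad and a keyhole. Front edge at x = -285 mm.
- lid_hinge (a joint): lid angle in rad about the hinge: 0 = fully down, hard on two rubber buffers at the front corners; a spring holds it ajar at 0.08 to 0.10 (front edge some 27 mm up). Pressing at the knob takes a force growing evenly from 0 to 10 to 14 N when fully down, plus some drag if moved fast. Once locked, the spring lifts it back by about 2 mm until the bolt bears (about 0.01 rad).
- cup_floor (a point): centre of the floor of the round cup sunk in the lid, on the knob's axis: at x = -221, y = 0, z = -23 mm of the lid, axes as the lid's. The cup is 74 mm in inner diameter and 27 mm deep below the lid's top face, with upright walls. Fingers reach the knob only down in this cup, on both sides of its bar, so a wide gripper must be partly closed before going in.
- catch: fixed parts inside the safe's front wall: in the middle a steel striker bar, 30 mm wide, 8 mm thick, and the lid's two buffers. Over 20 N on them is too much. Origin and axes as the safe's. The bolt must swing in under the striker. With the bolt out it lands on the striker's top; unless the lid's front is within 2 mm of fully down the bolt hits the striker's side when turned.
- knob (a joint): knob angle in rad: 0 = open, hard stop, bolt drawn in; grows clockwise seen from above; at 1.3 the bolt points straight to the safe's front. Dry friction of 0.06 N m: it stays where it is left. The bolt, a flat steel cam 18 mm wide on the knob's shaft under the cup, 54 mm long from the axis, lies over or under the striker from about 0.4 on.
- stop: hidden fixed bracket inside the safe with the pin that ends the bolt's locking swing. Origin and axes as the safe's. The pin is adjustable; this pose does not show its setting: with the lid down, the bolt comes up hard against it at some knob angle between 1.05 and 1.45 rad, differing each time; find it by feel. It is 45 mm from the knob's axis: 0.1 N m of torque is about 2 N there, and over 15 N strains it.
- knob_grip (a point): middle of the top of the knob's black grip bar, on the knob's axis (square to the lid), 25 mm above the cup floor. Bar 48 x 11 mm, upright sides from 3 to 25 mm above the floor. The point's x runs along the bar; its -x end (white line) points as the bolt: at knob angle 1.3 to the lid's front (-x of the lid); at 0, 1.3 rad counter-clockwise from that seen from above.
- ink_pad: flat closed ink pad tin, 60 x 90 x 18 mm, lying on the rear part of the safe's lid near the hinge; leave it there. Origin: centre of its underside.
- stamp: office stamp with a turned dark wooden handle, 42 mm diameter, 78 mm tall, standing on the desk; leave it alone. Origin: centre of its underside.
- stapler: black desk stapler, 135 x 36 x 49 mm, lying along its x axis on the desk; leave it alone. Origin: centre of its underside.
- calculator: flat grey desk calculator, 150 x 105 x 16 mm, on the desk; leave it alone. Origin: centre of its underside.
- mug: white mug, 80 mm diameter, 92 mm tall, handle at its +y, on the desk; leave it alone. Origin: centre of its underside.
- phone: black phone lying flat on the desk, 155 x 74 x 9 mm; leave it alone. Origin: centre of its underside.
- glue_stick: white glue stick standing on the desk, 28 mm diameter, 95 mm tall; leave it alone. Origin: centre of its underside.
Mind the look-alikes: they are no part of the job. Of the things like the ink_pad, leave any that is purple or turquoise; of the rest the larger one is meant.

How it is judged:
By the outcome, as a careful person would: the job done as asked, in the order asked, and still so for the second after the job is handed in, with the robot touching nothing.
It also fails if it takes over 72 s, if anything falls off the work surface, if the arm or the gripper's body presses on something with over 40 N, if the wrist force passes 120 N, or if a joint passes its speed limit or range.

## Working session

There is one attempt and no reset: what is moved stays moved. The work goes in short steps, Python scripts to look and compute and a tool call to move; the robot and the scene stay as the last step left them, time stands still between calls to the robot, and variables do not carry over. Pictures are saved under pics/ and viewed, at most 10 in all, crops included, and the job is handed in when it is done.

Besides the shell and the picture viewer there is one more tool, called after "Emit:" as a command line: name --argument value ..., lists and objects as JSON in quotes. drive_tool: Moves the arm, as the interface text tells. Its arguments: {"type":"object","properties":{"targets":{"type":"array"}},"required":["targets"]}

```bash
mkdir -p pics; cat > h.py <<'E'
import numpy as np, cv2
from cell import state, read_camera, job_done, grip_depth
def K(c): return np.array([[c["fx"],0,c["cx"]],[0,c["fy"],c["cy"]],[0,0,1.]])
def ray(c,p):
    d=((np.array(p,float)-[c["cx"],c["cy"]])/[c["fx"],c["fy"]]); u=d.copy()
    for _ in range(20): u=d/(1+c["k1"]*(u@u))
    R=np.array(c["R"]);t=np.array(c["t"]); v=R.T@np.r_[u,1]; return -R.T@t, v/np.linalg.norm(v)
def onz(c,p,z):
    o,v=ray(c,p); return o+v*(z-o[2])/v[2]
def proj(c,X):
    x=np.array(c["R"])@np.array(X,float)+np.array(c["t"]); u=x[:2]/x[2]; u=u*(1+c["k1"]*(u@u)); return u*[c["fx"],c["fy"]]+[c["cx"],c["cy"]]
def tri(c1,p1,c2,p2):
    o1,v1=ray(c1,p1);o2,v2=ray(c2,p2); s=np.linalg.lstsq(np.c_[v1,-v2],o2-o1,rcond=None)[0]
    a=o1+s[0]*v1;b=o2+s[1]*v2; return (a+b)/2,np.linalg.norm(a-b)
def save(n,f): cv2.imwrite(f"pics/{n}.png",cv2.cvtColor(f,cv2.COLOR_RGB2BGR))
E
python3 - <<'E'
from h import *
print(state(),grip_depth)
for n in("top","side"):
    c=read_camera(n); save(n,cv2.resize(c["frame"],(800,600),interpolation=cv2.INTER_CUBIC)); print(n,c["fx"],c["k1"],-np.array(c["R"]).T@c["t"],np.array(c["R"])[2])
E
```

```text
{'t': 0.0, 'joints': array([-1.20959405e+00,  4.91565058e-01,  1.55944926e+00, -1.55709424e-05,
        1.09170264e+00, -1.05591509e-01]), 'qvel': array([-1.49698037e-03, -2.19969638e-03,  5.22386423e-04,  9.30221136e-05,
        8.29118601e-04, -2.05096787e-03]), 'tau': array([-2.04291558e-03, -6.12655592e+01, -2.58178622e+01,  6.91750715e-02,
        4.82628378e-02, -8.51070740e-05]), 'eef_pos': array([ 281.20047878, -557.89349093,  214.05840087]), 'tcp_rot': array([-3.14047316e+00, -1.04763385e-04,  4.66800911e-01]), 'ft_force': array([-0.42217119,  0.46241472,  0.38020041]), 'moment': array([ 0.04801726,  0.02716272, -0.0721414 ]), 'grip_force': 0.0, 'opening': 1.0027386954307713} 18.8
top 364.84132410416015 -0.043887108001222926 [ 345.36875306   24.26971176 1099.76993001] [ 1.72708097e-01  4.58388314e-04 -9.84972945e-01]
side 377.2495648159787 0.02215127231542459 [251.62033212 621.54264249 913.73234934] [ 0.26615307 -0.5809236  -0.76921409]
```

View pics/top.png

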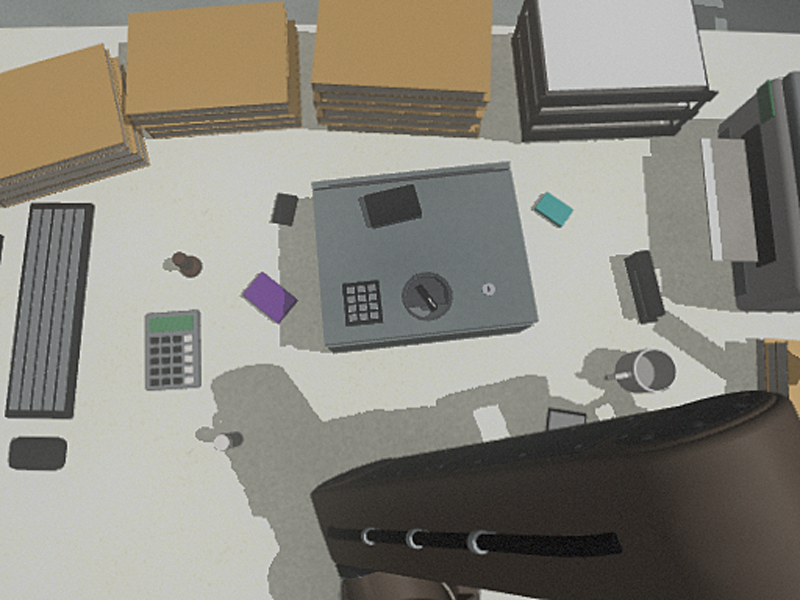

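View pics/side.png

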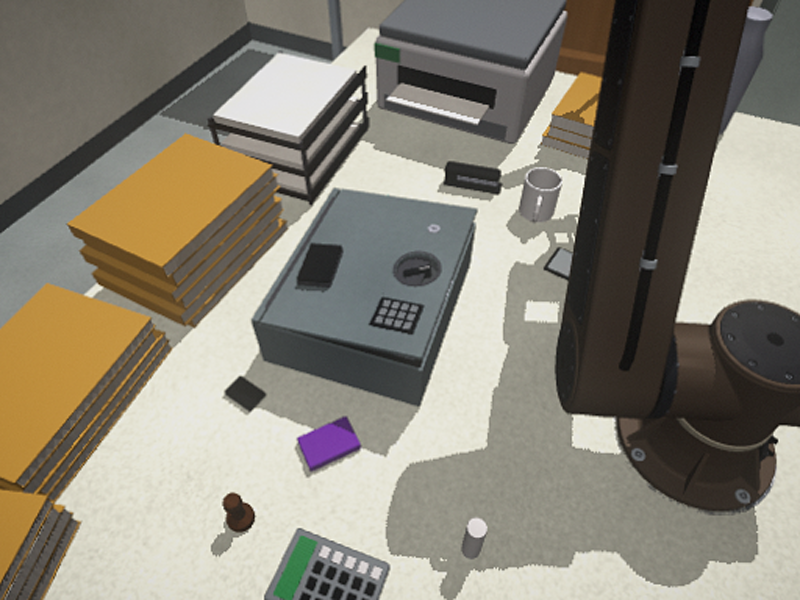

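The pictures show the safe in the middle, with the cup at top (427,297) and side (417,268) in the 800-px pictures. The lid corners in the top view are about (314,184), (509,165), (537,320) and (327,347). I'll zoom on the cup next.

```bash
python3 - <<'E'
from h import *
s=0.64
C={n:read_camera(n) for n in("top","side")}
t=C["top"]["frame"][165:215,248:298]; d=C["side"]["frame"][147:197,242:292]
save("cup",np.hstack([cv2.resize(a,(400,400),interpolation=cv2.INTER_CUBIC) for a in(t,d)]))
print("knob",tri(C["top"],np.array([427,297])*s,C["side"],np.array([417,268])*s))
top={"RL":(314,184),"RR":(509,165),"FR":(537,320),"FL":(327,347),"key":(489,289)}
side={"RL":(256,321),"RR":(337,190),"FR":(476,209),"FL":(421,360),"key":(433,228)}
for k in top: print(k,*tri(C["top"],np.array(top[k])*s,C["side"],np.array(side[k])*s))
E
```

```text
knob (array([518.61537407, -24.75939334, 151.29530661]), np.float64(0.9537182159688986))
RL [727.40455338 177.18295823 121.8747794 ] 4.845253623114405
RR [ 767.89021952 -176.79478729  122.09504133] 3.178648343005766
FR [ 479.15044375 -209.4083035   154.81879293] 1.2432404961228638
FL [434.71737526 143.23240918 143.62993746] 3.8724446057396262
key [ 533.29148387 -130.18798221  150.70298812] 0.7716460495007603
```

View pics/cup.png

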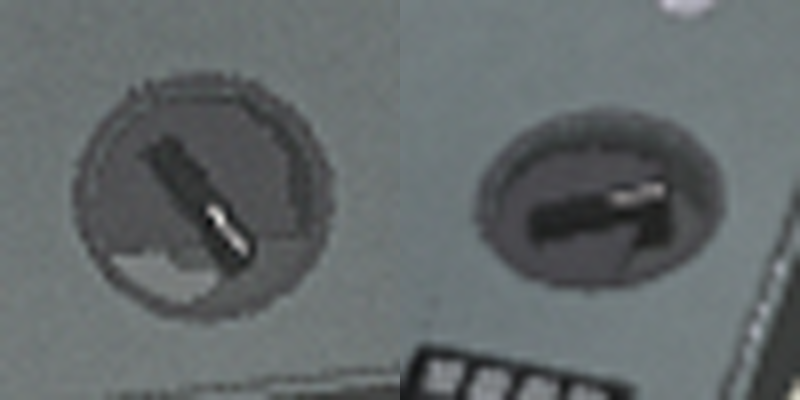

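The crop shows the knob bar running from about (160,147) to its white-line end at about (242,262), 8 px per pixel. That puts the knob near 0.8 rad. The rim centre is at (202,197) in the top crop and (600,199) in the side crop. Next I go above it.

Emit:
drive_tool --targets '[{"jaw":0.3,"travel":[0.226,-0.185,0],"twist":-0.07},{"jaw":0.3,"travel":[0.226,-0.185,0],"twist":-0.07},{"jaw":0.3,"travel":[0.226,-0.185,0],"twist":-0.07},{"jaw":0.3,"travel":[0.226,-0.185,0],"twist":-0.07},{"jaw":0.3,"travel":[0.4515,-0.369,0],"twist":-0.14},{"jaw":0.3,"travel":[0.4515,-0.369,0],"twist":-0.14},{"jaw":0.3,"travel":[0.4515,-0.369,0],"twist":-0.14},{"jaw":0.3,"travel":[0.4515,-0.369,0],"twist":-0.14}]'

```text
t: 0.87
eef_pos: [417.1, -251.7, 214.7]
tcp_rot: [3.141, -0.0, 0.607]
ft_force: [0.3, -1.0, 0.1]
opening: 0.495
grip_force: 0.0
```

```bash
python3 - <<'E'
from h import *
C={n:read_camera(n) for n in("top","side")}
o={"top":(248,165),"side":(242,147)}
f=lambda n,x,y:np.array(o[n])+(np.array([x,y])+.5)/8-.5
print("rim",tri(C["top"],f("top",202,197),C["side"],f("side",200,199)))
a=onz(C["top"],f("top",160,147),149);b=onz(C["top"],f("top",242,262),149)
print("bar top",a,b,(a+b)/2,np.linalg.norm(a-b),np.arctan2(*(a-b)[[1,0]]))
a=onz(C["side"],f("side",135,215),149);b=onz(C["side"],f("side",264,192),149)
print("bar side",a,b,(a+b)/2,np.linalg.norm(a-b),np.arctan2(*(a-b)[[1,0]]))
s=state();print(s["eef_pos"],s["tcp_rot"],s["opening"])
E
```

```text
rim (array([519.96479388, -23.62877433, 152.45687323]), np.float64(0.7030018643383278))
bar top [537.73418396  -9.79302016 149.        ] [499.24741631 -36.92069672 149.        ] [518.49080014 -23.35685844 149.        ] 47.08653862545361 0.6139784191856257
bar side [537.85257603 -10.27532768 149.        ] [502.26467789 -39.01913106 149.        ] [520.05862696 -24.64722937 149.        ] 45.74608974044657 0.6794092446151021
[ 418.12087455 -249.08036742  214.82298771] [-3.14104834e+00 -5.00762173e-04  6.11757666e-01] 0.40955125555162986
```

Emit:
drive_tool --targets '[{"jaw":0.3,"travel":[0.211,-0.126,0],"twist":0},{"jaw":0.3,"travel":[0.211,-0.126,0],"twist":0},{"jaw":0.3,"travel":[0.211,-0.126,0],"twist":0},{"jaw":0.3,"travel":[0.211,-0.126,0],"twist":0},{"jaw":0.3,"travel":[0.211,-0.126,0],"twist":0},{"jaw":0.3,"travel":[0.211,-0.126,0],"twist":0},{"jaw":0.3,"travel":[0.211,-0.126,0],"twist":0},{"jaw":0.3,"travel":[0.211,-0.126,0],"twist":0}]'

```text
t: 1.63
eef_pos: [518.6, -28.6, 214.3]
tcp_rot: [-3.142, 0.0, 0.61]
ft_force: [-0.4, -0.6, -0.3]
opening: 0.3
grip_force: 0.0
```

Emit:
drive_tool --targets '[{"jaw":0.3,"travel":[0,0,0.02],"twist":0},{"jaw":0.3,"travel":[0,0,0.03],"twist":0},{"jaw":0.3,"travel":[0,0,0.03],"twist":0},{"jaw":0.3,"travel":[0,0,0.03],"twist":0},{"jaw":0.3,"travel":[0,0,0.03],"twist":0}]'

```text
t: 2.05
eef_pos: [518.4, -30.6, 185.1]
tcp_rot: [3.141, -0.0, 0.606]
ft_force: [-0.4, -1.0, -0.2]
opening: 0.299
grip_force: 0.0
```

```bash
python3 - <<'E'
from h import *
s=state();print(s)
A=[]
for n in("top","side"):
    c=read_camera(n);u,v=proj(c,[519,-24,160]).astype(int); A.append(cv2.resize(c["frame"][v-40:v+40,u-40:u+40],(400,400),interpolation=cv2.INTER_CUBIC))
save("hover",np.hstack(A))
E
```

```text
{'t': 2.05, 'joints': array([-1.86076866e-01,  3.77013120e-01,  1.85135989e+00, -1.55645363e-04,
        9.12800970e-01,  7.79126515e-01]), 'qvel': array([ 0.00764726, -0.00833589, -0.00375002,  0.00026038, -0.0022567 ,
        0.00080465]), 'tau': array([-7.22803990e-02, -4.93456793e+01, -2.20679963e+01,  6.23780675e-02,
       -3.73385602e-02, -8.58421176e-03]), 'eef_pos': array([518.3889277 , -30.56561676, 185.10604617]), 'tcp_rot': array([ 3.14120820e+00, -2.06530504e-04,  6.05688142e-01]), 'ft_force': array([-0.43199121, -1.01035214, -0.19124238]), 'moment': array([0.00475769, 0.06543879, 0.07256822]), 'grip_force': 0.0, 'opening': 0.2985251528659434}
```

View pics/hover.png

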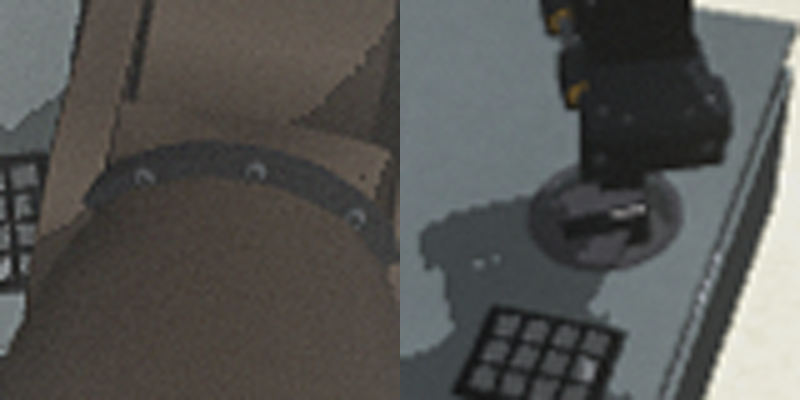

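The hover crop shows the gripper above the cup, with the bar visible from (565,225) to (645,208) below the fingers in the right half. The TCP is about 6.5 mm short in y, so I'll correct that and then descend.

Emit:
drive_tool --targets '[{"jaw":0.3,"travel":[0.0037,-0.0053,0],"twist":0},{"jaw":0.3,"travel":[0.0037,-0.0053,0],"twist":0},{"jaw":0.3,"travel":[0.0037,-0.0053,0],"twist":0},{"jaw":0.3,"travel":[0.0037,-0.0053,0.01],"twist":0},{"jaw":0.3,"travel":[0.0037,-0.0053,0.02],"twist":0},{"jaw":0.3,"travel":[0.0037,-0.0053,0.025],"twist":0},{"jaw":0.3,"travel":[0.0037,-0.0053,0.025],"twist":0}]'

```text
t: 2.73
eef_pos: [517.6, -23.2, 157.9]
tcp_rot: [-3.14, 0.002, 0.607]
ft_force: [0.3, -0.3, -0.1]
opening: 0.3
grip_force: 0.0
```

Well centred. I'll go into the cup in small steps.

Emit:
drive_tool --targets '[{"jaw":0.3,"travel":[0,0,0.005],"twist":0},{"jaw":0.3,"travel":[0,0,0.01],"twist":0},{"jaw":0.3,"travel":[0,0,0.014],"twist":0},{"jaw":0.3,"travel":[0,0,0.018],"twist":0},{"jaw":0.3,"travel":[0,0,0.018],"twist":0}]'

```text
t: 3.15
eef_pos: [518.0, -23.3, 140.8]
tcp_rot: [-3.141, 0.001, 0.607]
ft_force: [-0.3, -0.2, -1.0]
opening: 0.3
grip_force: 0.0
```

Emit:
drive_tool --targets '[{"jaw":0.3,"travel":[0,0,0.003],"twist":0},{"jaw":0.3,"travel":[0,0,0.006],"twist":0},{"jaw":0.3,"travel":[0,0,0.009],"twist":0},{"jaw":0.3,"travel":[0,0,0.009],"twist":0}]'

```text
t: 3.48
eef_pos: [518.1, -23.3, 132.1]
tcp_rot: [-3.141, 0.001, 0.607]
ft_force: [-0.2, -0.6, 0.1]
opening: 0.302
grip_force: 0.0
```

Emit:
drive_tool --targets '[{"jaw":0.15,"travel":[0,0,0],"twist":0},{"jaw":0.15,"travel":[0,0,0],"twist":0},{"jaw":0.15,"travel":[0,0,0],"twist":0},{"jaw":0.15,"travel":[0,0,0],"twist":0},{"jaw":0.15,"travel":[0,0,0],"twist":0},{"jaw":0.15,"travel":[0,0,0],"twist":0}]'

```text
t: 3.98
eef_pos: [518.9, -24.0, 132.9]
tcp_rot: [3.14, -0.001, 0.607]
ft_force: [2.0, -5.0, 0.4]
opening: 0.151
grip_force: 2.9
```

```bash
cat > s.py <<'E'
from h import *
s=state();print(s["t"],s["eef_pos"].round(2),s["tcp_rot"].round(3),s["ft_force"].round(2),s["moment"].round(3),round(s["opening"]*95,1),s["grip_force"])
E
python3 s.py
```

```text
3.9833 [518.95 -24.   132.94] [ 3.14e+00 -1.00e-03  6.07e-01] [ 2.05 -5.02  0.4 ] [-1.037 -0.382  0.044] 14.3 2.8925786912441254
```

Emit:
drive_tool --targets '[{"jaw":0.15,"travel":[0,0.0025,0],"twist":0},{"jaw":0.15,"travel":[0,0.0025,0],"twist":0},{"jaw":0.15,"travel":[0,0.0025,0],"twist":0}]'

```text
t: 4.23
eef_pos: [519.7, -25.3, 132.6]
tcp_rot: [-3.141, 0.0, 0.607]
ft_force: [0.1, 0.3, -0.2]
opening: 0.147
grip_force: 0.0
```

```bash
python3 s.py
```

```text
4.2333 [519.65 -25.32 132.62] [-3.141  0.     0.607] [ 0.08  0.29 -0.21] [-0.03   0.033  0.031] 14.0 0.0
```

Emit:
drive_tool --targets '[{"jaw":0.15,"travel":[0,0,0],"twist":-0.08},{"jaw":0.15,"travel":[0,0,0],"twist":-0.16},{"jaw":0.15,"travel":[0,0,0],"twist":-0.24},{"jaw":0.15,"travel":[0,0,0],"twist":-0.32},{"jaw":0.15,"travel":[0,0,0],"twist":-0.4},{"jaw":0.15,"travel":[0,0,0],"twist":-0.4}]'

```text
t: 4.73
eef_pos: [519.7, -25.5, 132.6]
tcp_rot: [3.141, 0.0, 1.01]
ft_force: [-0.7, -2.5, -0.5]
opening: 0.151
grip_force: 1.2
```

```bash
python3 s.py
```

```text
4.7333 [519.74 -25.48 132.64] [3.141 0.    1.01 ] [-0.68 -2.47 -0.48] [-0.417 -0.042 -0.011] 14.4 1.2371995273861103
```

Emit:
drive_tool --targets '[{"jaw":0.15,"travel":[0,0,0],"twist":-0.08},{"jaw":0.15,"travel":[0,0,0],"twist":-0.16},{"jaw":0.15,"travel":[0,0,0],"twist":-0.24},{"jaw":0.15,"travel":[0,0,0],"twist":-0.3},{"jaw":0.15,"travel":[0,0,0],"twist":-0.34},{"jaw":0.15,"travel":[0,0,0],"twist":-0.34}]'

```text
t: 5.23
eef_pos: [520.0, -25.6, 132.7]
tcp_rot: [3.141, 0.0, 1.346]
ft_force: [1.1, -4.8, -0.5]
opening: 0.147
grip_force: 1.9
```

```bash
python3 s.py
```

```text
5.2333 [520.05 -25.61 132.74] [3.141 0.    1.346] [ 1.07 -4.81 -0.53] [-0.67  -0.303 -0.091] 14.0 1.9022289814529358
```

Emit:
drive_tool --targets '[{"jaw":0.15,"travel":[0,0,0],"twist":-0.04},{"jaw":0.15,"travel":[0,0,0],"twist":-0.08},{"jaw":0.15,"travel":[0,0,0],"twist":-0.08},{"jaw":0.15,"travel":[0,0,0],"twist":-0.08}]'

```text
t: 5.57
eef_pos: [520.1, -25.6, 132.7]
tcp_rot: [3.141, 0.0, 1.423]
ft_force: [4.0, -4.7, -0.9]
opening: 0.15
grip_force: 2.2
```

```bash
python3 s.py
```

```text
5.5667 [520.09 -25.56 132.75] [3.141 0.    1.423] [ 3.97 -4.71 -0.95] [-0.812 -0.551 -0.098] 14.3 2.170855983695219
```

Emit:
drive_tool --targets '[{"jaw":0.15,"travel":[-0.0008,0.001,0],"twist":0},{"jaw":0.15,"travel":[-0.0008,0.001,0],"twist":-0.04},{"jaw":0.15,"travel":[-0.0008,0.001,0],"twist":-0.08},{"jaw":0.15,"travel":[-0.0008,0.001,0],"twist":-0.08},{"jaw":0.15,"travel":[-0.0008,0.001,0],"twist":-0.08}]'

```text
t: 5.98
eef_pos: [520.3, -26.0, 132.5]
tcp_rot: [-3.141, -0.0, 1.504]
ft_force: [0.3, 0.6, -0.5]
opening: 0.149
grip_force: 1.7
```

```bash
python3 s.py
```

```text
5.9833 [520.28 -25.96 132.52] [-3.141 -0.     1.504] [ 0.34  0.61 -0.47] [ 0.132 -0.138 -0.051] 14.2 1.703175728180213
```

Emit:
drive_tool --targets '[{"jaw":0.15,"travel":[0,0,0],"twist":-0.03},{"jaw":0.15,"travel":[0,0,0],"twist":-0.06},{"jaw":0.15,"travel":[0,0,0],"twist":-0.06},{"jaw":0.15,"travel":[0,0,0],"twist":-0.06}]'

```text
t: 6.32
eef_pos: [520.3, -26.0, 132.5]
tcp_rot: [-3.141, -0.0, 1.564]
ft_force: [0.3, 1.0, -0.0]
opening: 0.15
grip_force: 4.4
```

```bash
python3 s.py
```

```text
6.3167 [520.34 -26.03 132.53] [-3.141 -0.     1.564] [ 0.33  0.99 -0.03] [ 0.379 -0.058 -0.134] 14.2 4.4382255541859195
```

Emit:
drive_tool --targets '[{"jaw":0.15,"travel":[0,0,0],"twist":-0.03},{"jaw":0.15,"travel":[0,0,0],"twist":-0.05},{"jaw":0.15,"travel":[0,0,0],"twist":-0.05}]'

```text
t: 6.57
eef_pos: [520.4, -26.0, 132.5]
tcp_rot: [-3.141, -0.001, 1.616]
ft_force: [-0.2, 3.3, -0.5]
opening: 0.15
grip_force: 16.0
```

```bash
python3 s.py
```

```text
6.5667 [520.36 -25.99 132.52] [-3.141e+00 -1.000e-03  1.616e+00] [-0.23  3.29 -0.46] [ 0.718  0.082 -0.444] 14.3 16.009455726016313
```

The open stop is felt: Mz reached −0.44 N m near the expected angle. I'll back off, loosen, and press the lid down with the fingertips on the cup floor.

Emit:
drive_tool --targets '[{"jaw":0.15,"travel":[0,0,0],"twist":0.1},{"jaw":0.2,"travel":[0,0,0],"twist":0.19},{"jaw":0.2,"travel":[0,0,0],"twist":0.19},{"jaw":0.2,"travel":[0,0,0.003],"twist":0.19},{"jaw":0.2,"travel":[0,0,0.006],"twist":0.19},{"jaw":0.2,"travel":[0,0,0.009],"twist":0.19},{"jaw":0.2,"travel":[0,0,0.012],"twist":0.19},{"jaw":0.2,"travel":[0,0,0.012],"twist":0.19}]'

```text
t: 7.23
eef_pos: [520.8, -26.4, 120.3]
tcp_rot: [3.141, 0.0, 1.428]
ft_force: [0.4, -0.8, 3.1]
opening: 0.199
grip_force: 1.7
```

```bash
python3 s.py
```

```text
7.2333 [520.78 -26.41 120.28] [3.141 0.    1.428] [ 0.45 -0.81  3.14] [-0.072 -0.157  0.01 ] 18.9 1.7375171463936567
```

Emit:
drive_tool --targets '[{"jaw":0.2,"travel":[0,0,0.003],"twist":0},{"jaw":0.2,"travel":[0,0,0.006],"twist":0},{"jaw":0.2,"travel":[0,0,0.009],"twist":0},{"jaw":0.2,"travel":[0,0,0.009],"twist":0},{"jaw":0.2,"travel":[0,0,0.009],"twist":0}]'

```text
t: 7.65
eef_pos: [521.1, -26.4, 112.0]
tcp_rot: [3.14, 0.0, 1.428]
ft_force: [0.8, -0.1, 7.9]
opening: 0.2
grip_force: 4.0
```

```bash
python3 s.py
```

```text
7.65 [521.1  -26.39 111.98] [3.14  0.    1.428] [ 0.76 -0.13  7.85] [-0.01  -0.019  0.028] 19.0 3.9997107535600662
```

Emit:
drive_tool --targets '[{"jaw":0.2,"travel":[0,0,0.001],"twist":0},{"jaw":0.2,"travel":[0,0,0.002],"twist":0},{"jaw":0.2,"travel":[0,0,0.002],"twist":0}]'

```text
t: 7.9
eef_pos: [521.2, -26.4, 110.1]
tcp_rot: [3.14, 0.0, 1.428]
ft_force: [1.5, 1.1, 10.1]
opening: 0.204
grip_force: 4.5
```

```bash
python3 s.py
```

```text
7.9 [521.2  -26.39 110.11] [3.14  0.    1.428] [ 1.54  1.06 10.07] [ 0.037 -0.116  0.03 ] 19.4 4.505455009639263
```

Emit:
drive_tool --targets '[{"jaw":0.2,"travel":[0,0,0.001],"twist":0},{"jaw":0.2,"travel":[0,0,0.0015],"twist":0},{"jaw":0.2,"travel":[0,0,0.0015],"twist":0}]'

```text
t: 8.15
eef_pos: [521.3, -26.4, 108.7]
tcp_rot: [3.14, 0.0, 1.428]
ft_force: [0.3, 0.5, 10.1]
opening: 0.201
grip_force: 4.9
```

Emit:
drive_tool --targets '[{"jaw":0.2,"travel":[0,0,0.001],"twist":0},{"jaw":0.2,"travel":[0,0,0.0015],"twist":0},{"jaw":0.2,"travel":[0,0,0.0015],"twist":0}]'

```text
t: 8.4
eef_pos: [521.4, -26.4, 107.3]
tcp_rot: [3.139, 0.0, 1.428]
ft_force: [0.5, -0.4, 10.1]
opening: 0.201
grip_force: 5.3
```

Emit:
drive_tool --targets '[{"jaw":0.2,"travel":[0,0,0.001],"twist":0},{"jaw":0.2,"travel":[0,0,0.001],"twist":0}]'

```text
t: 8.57
eef_pos: [521.5, -26.4, 106.4]
tcp_rot: [3.139, 0.0, 1.428]
ft_force: [1.3, 0.6, 10.7]
opening: 0.195
grip_force: 5.5
```

Emit:
drive_tool --targets '[{"jaw":0.2,"travel":[0,0,0.001],"twist":0},{"jaw":0.2,"travel":[0,0,0.001],"twist":0}]'

```text
t: 8.73
eef_pos: [521.5, -26.4, 105.4]
tcp_rot: [3.139, 0.0, 1.428]
ft_force: [0.5, 1.3, 11.2]
opening: 0.202
grip_force: 5.8
```

Emit:
drive_tool --targets '[{"jaw":0.2,"travel":[0,0,0.001],"twist":0},{"jaw":0.2,"travel":[0,0,0.001],"twist":0}]'

```text
t: 8.9
eef_pos: [521.5, -26.4, 104.9]
tcp_rot: [3.139, 0.0, 1.428]
ft_force: [-0.6, 0.5, 19.9]
opening: 0.197
grip_force: 10.2
```

The lid is fully down: the force rose sharply at z≈105, with about 8 N on the buffers. I'll hold it there, close lightly on the bar and turn clockwise.

Emit:
drive_tool --targets '[{"jaw":0.15,"travel":[0,0,0],"twist":0},{"jaw":0.15,"travel":[0,0,0],"twist":0},{"jaw":0.15,"travel":[0,0,0],"twist":0.05},{"jaw":0.15,"travel":[0,0,0],"twist":0.12},{"jaw":0.15,"travel":[0,0,0],"twist":0.2},{"jaw":0.15,"travel":[0,0,0],"twist":0.28},{"jaw":0.15,"travel":[0,0,0],"twist":0.34},{"jaw":0.15,"travel":[0,0,0],"twist":0.34}]'

```text
t: 9.57
eef_pos: [520.0, -26.0, 105.4]
tcp_rot: [-3.141, 0.0, 1.084]
ft_force: [-10.4, 3.2, 29.7]
opening: 0.155
grip_force: 15.0
```

```bash
python3 s.py
```

```text
9.5667 [519.98 -26.   105.37] [-3.141  0.     1.084] [-10.45   3.2   29.74] [0.572 1.904 0.034] 14.7 15.032893940806389
```

Emit:
drive_tool --targets '[{"jaw":0.15,"travel":[-0.0002,-0.001,-0.0005],"twist":0},{"jaw":0.15,"travel":[-0.0004,-0.0017,-0.0005],"twist":0},{"jaw":0.15,"travel":[-0.0004,-0.0017,-0.0005],"twist":0}]'

```text
t: 9.82
eef_pos: [519.8, -26.0, 105.6]
tcp_rot: [3.138, -0.001, 1.088]
ft_force: [-1.8, -0.0, 19.2]
opening: 0.151
grip_force: 9.7
```

```bash
python3 s.py
```

```text
9.8167 [519.78 -25.95 105.58] [ 3.138e+00 -1.000e-03  1.088e+00] [-1.83 -0.05 19.2 ] [0.185 0.307 0.03 ] 14.3 9.715616628527641
```

Emit:
drive_tool --targets '[{"jaw":0.15,"travel":[0,0,0],"twist":0.05},{"jaw":0.15,"travel":[0,0,0],"twist":0.1},{"jaw":0.15,"travel":[0,0,0],"twist":0.15},{"jaw":0.15,"travel":[0,0,0],"twist":0.15}]'

```text
t: 10.15
eef_pos: [519.6, -25.9, 105.6]
tcp_rot: [3.139, -0.001, 0.935]
ft_force: [-1.8, 0.9, 20.2]
opening: 0.148
grip_force: 10.2
```

```bash
python3 s.py
```

```text
10.15 [519.62 -25.9  105.55] [ 3.139e+00 -1.000e-03  9.350e-01] [-1.78  0.95 20.21] [0.228 0.494 0.082] 14.0 10.176489651203156
```

Emit:
drive_tool --targets '[{"jaw":0.15,"travel":[0,0,0],"twist":0.05},{"jaw":0.15,"travel":[0,0,0],"twist":0.1},{"jaw":0.15,"travel":[0,0,0],"twist":0.15},{"jaw":0.15,"travel":[0,0,0],"twist":0.2},{"jaw":0.15,"travel":[0,0,0],"twist":0.2}]'

```text
t: 10.57
eef_pos: [519.4, -25.8, 105.5]
tcp_rot: [3.14, -0.001, 0.735]
ft_force: [-3.6, 1.7, 21.1]
opening: 0.151
grip_force: 10.5
```

```bash
python3 s.py
```

```text
10.5667 [519.41 -25.75 105.52] [ 3.14e+00 -1.00e-03  7.35e-01] [-3.59  1.7  21.13] [0.414 0.672 0.073] 14.3 10.519374869763851
```

Emit:
drive_tool --targets '[{"jaw":0.15,"travel":[-0.0002,-0.0006,-0.0002],"twist":0.05},{"jaw":0.15,"travel":[-0.0002,-0.0006,-0.0002],"twist":0.1},{"jaw":0.15,"travel":[-0.0002,-0.0006,-0.0002],"twist":0.15},{"jaw":0.15,"travel":[-0.0002,-0.0006,-0.0002],"twist":0.2},{"jaw":0.15,"travel":[-0.0002,-0.0006,-0.0002],"twist":0.2}]'

```text
t: 10.98
eef_pos: [519.2, -25.5, 105.6]
tcp_rot: [3.14, -0.002, 0.535]
ft_force: [-2.2, 1.2, 18.0]
opening: 0.148
grip_force: 8.9
```

```bash
python3 s.py
```

```text
10.9833 [519.2  -25.55 105.6 ] [ 3.14e+00 -2.00e-03  5.35e-01] [-2.18  1.21 17.96] [0.321 0.259 0.066] 14.1 8.907659947872162
```

Emit:
drive_tool --targets '[{"jaw":0.15,"travel":[0,0,0],"twist":0.05},{"jaw":0.15,"travel":[0,0,0],"twist":0.1},{"jaw":0.15,"travel":[0,0,0],"twist":0.15},{"jaw":0.15,"travel":[0,0,0],"twist":0.2},{"jaw":0.15,"travel":[0,0,0],"twist":0.2}]'

```text
t: 11.4
eef_pos: [519.1, -25.4, 105.6]
tcp_rot: [3.141, -0.002, 0.335]
ft_force: [-1.3, 2.2, 18.3]
opening: 0.151
grip_force: 9.2
```

```bash
python3 s.py
```

```text
11.4 [519.05 -25.35 105.6 ] [ 3.141e+00 -2.000e-03  3.350e-01] [-1.34  2.25 18.28] [0.557 0.42  0.001] 14.3 9.15071289986372
```

Next come 0.03–0.04 rad steps to feel for the stop.

Emit:
drive_tool --targets '[{"jaw":0.15,"travel":[0,0,0],"twist":0.03},{"jaw":0.15,"travel":[0,0,0],"twist":0.06},{"jaw":0.15,"travel":[0,0,0],"twist":0.06},{"jaw":0.15,"travel":[0,0,0],"twist":0.06}]'

```text
t: 11.73
eef_pos: [519.0, -25.3, 105.6]
tcp_rot: [3.141, -0.002, 0.277]
ft_force: [-2.2, 3.5, 18.1]
opening: 0.151
grip_force: 9.2
```

```bash
python3 s.py
```

```text
11.7333 [519.02 -25.3  105.57] [ 3.141e+00 -2.000e-03  2.770e-01] [-2.19  3.52 18.08] [0.694 0.364 0.03 ] 14.3 9.21639908105135
```

Emit:
drive_tool --targets '[{"jaw":0.15,"travel":[0,0,0],"twist":0.02},{"jaw":0.15,"travel":[0,0,0],"twist":0.04},{"jaw":0.15,"travel":[0,0,0],"twist":0.04},{"jaw":0.15,"travel":[0,0,0],"twist":0.04}]'

```text
t: 12.07
eef_pos: [519.0, -25.3, 105.6]
tcp_rot: [3.141, -0.002, 0.238]
ft_force: [-1.3, 3.8, 18.5]
opening: 0.15
grip_force: 9.3
```

```bash
python3 s.py
```

```text
12.0667 [518.98 -25.25 105.59] [ 3.141e+00 -2.000e-03  2.380e-01] [-1.28  3.84 18.53] [0.766 0.404 0.107] 14.3 9.253922291100025
```

Emit:
drive_tool --targets '[{"jaw":0.15,"travel":[0,-0.0006,0],"twist":0.02},{"jaw":0.15,"travel":[0,-0.0006,0],"twist":0.04},{"jaw":0.15,"travel":[0,-0.0006,0],"twist":0.04}]'

```text
t: 12.32
eef_pos: [519.0, -25.1, 105.6]
tcp_rot: [3.14, -0.002, 0.197]
ft_force: [-2.5, 0.2, 17.8]
opening: 0.149
grip_force: 9.0
```

```bash
python3 s.py
```

```text
12.3167 [518.99 -25.1  105.61] [ 3.14e+00 -2.00e-03  1.97e-01] [-2.46  0.17 17.8 ] [0.051 0.401 0.06 ] 14.1 8.973260968923569
```

Emit:
drive_tool --targets '[{"jaw":0.15,"travel":[0,0,0],"twist":0.02},{"jaw":0.15,"travel":[0,0,0],"twist":0.04},{"jaw":0.15,"travel":[0,0,0],"twist":0.04}]'

```text
t: 12.57
eef_pos: [519.0, -25.1, 105.6]
tcp_rot: [3.141, -0.003, 0.157]
ft_force: [-1.3, 0.5, 17.7]
opening: 0.151
grip_force: 8.9
```

```bash
python3 s.py
```

```text
12.5667 [519.01 -25.08 105.58] [ 3.141e+00 -3.000e-03  1.570e-01] [-1.26  0.54 17.7 ] [0.086 0.292 0.143] 14.4 8.8603550568223
```

Emit:
drive_tool --targets '[{"jaw":0.15,"travel":[0,0,0],"twist":0.03},{"jaw":0.15,"travel":[0,0,0],"twist":0.03},{"jaw":0.15,"travel":[0,0,0],"twist":0.03}]'

```text
t: 12.82
eef_pos: [519.1, -25.1, 105.6]
tcp_rot: [3.141, -0.003, 0.128]
ft_force: [-1.7, -0.0, 17.4]
opening: 0.15
grip_force: 8.8
```

```bash
python3 s.py
```

```text
12.8167 [519.11 -25.12 105.64] [ 3.141e+00 -3.000e-03  1.280e-01] [-1.71 -0.05 17.43] [0.099 0.238 0.056] 14.2 8.781905807554722
```

Emit:
drive_tool --targets '[{"jaw":0.15,"travel":[0,0,0],"twist":0.03},{"jaw":0.15,"travel":[0,0,0],"twist":0.03},{"jaw":0.15,"travel":[0,0,0],"twist":0.03}]'

```text
t: 13.07
eef_pos: [519.2, -25.1, 105.6]
tcp_rot: [3.141, -0.003, 0.098]
ft_force: [-1.0, 0.3, 17.2]
opening: 0.149
grip_force: 8.6
```

```bash
python3 s.py
```

```text
13.0667 [519.19 -25.11 105.61] [ 3.141e+00 -3.000e-03  9.800e-02] [-1.03  0.33 17.2 ] [0.022 0.16  0.041] 14.2 8.642453625798225
```

Emit:
drive_tool --targets '[{"jaw":0.15,"travel":[0,0,0],"twist":0.03},{"jaw":0.15,"travel":[0,0,0],"twist":0.03},{"jaw":0.15,"travel":[0,0,0],"twist":0.03}]'

```text
t: 13.32
eef_pos: [519.2, -25.1, 105.6]
tcp_rot: [3.141, -0.003, 0.068]
ft_force: [-1.5, -0.3, 18.0]
opening: 0.15
grip_force: 8.6
```

```bash
python3 s.py
```

```text
13.3167 [519.22 -25.09 105.61] [ 3.141e+00 -3.000e-03  6.800e-02] [-1.48 -0.31 17.96] [0.091 0.173 0.069] 14.2 8.581786416471004
```

Emit:
drive_tool --targets '[{"jaw":0.15,"travel":[0,0,0],"twist":0.03},{"jaw":0.15,"travel":[0,0,0],"twist":0.03},{"jaw":0.15,"travel":[0,0,0],"twist":0.03}]'

```text
t: 13.57
eef_pos: [519.2, -25.1, 105.6]
tcp_rot: [3.141, -0.003, 0.038]
ft_force: [-1.1, 0.4, 16.6]
opening: 0.152
grip_force: 9.5
```

```bash
python3 s.py
```

```text
13.5667 [519.21 -25.11 105.6 ] [ 3.141e+00 -3.000e-03  3.800e-02] [-1.1   0.44 16.58] [0.099 0.094 0.071] 14.4 9.506545911426656
```

Emit:
drive_tool --targets '[{"jaw":0.15,"travel":[0,0,0],"twist":0.02},{"jaw":0.15,"travel":[0,0,0],"twist":0.02},{"jaw":0.15,"travel":[0,0,0],"twist":0.02}]'

```text
t: 13.82
eef_pos: [519.1, -25.0, 105.6]
tcp_rot: [3.141, -0.003, 0.018]
ft_force: [-1.5, 1.4, 16.8]
opening: 0.149
grip_force: 10.8
```

```bash
python3 s.py
```

```text
13.8167 [519.12 -25.03 105.63] [ 3.141e+00 -3.000e-03  1.800e-02] [-1.48  1.36 16.84] [0.241 0.251 0.114] 14.2 10.84385981241212
```

Emit:
drive_tool --targets '[{"jaw":0.15,"travel":[0,0,0],"twist":0.02},{"jaw":0.15,"travel":[0,0,0],"twist":0.02},{"jaw":0.15,"travel":[0,0,0],"twist":0.02}]'

```text
t: 14.07
eef_pos: [519.1, -25.0, 105.6]
tcp_rot: [3.141, -0.003, -0.002]
ft_force: [-1.7, 2.1, 18.2]
opening: 0.151
grip_force: 15.0
```

```bash
python3 s.py
```

```text
14.0667 [519.06 -24.97 105.59] [ 3.141e+00 -3.000e-03 -2.000e-03] [-1.71  2.09 18.15] [0.322 0.228 0.206] 14.3 14.950870997272432
```

Emit:
drive_tool --targets '[{"jaw":0.15,"travel":[0,0,0],"twist":0.015},{"jaw":0.15,"travel":[0,0,0],"twist":0.015},{"jaw":0.15,"travel":[0,0,0],"twist":0.015}]'

```text
t: 14.32
eef_pos: [519.1, -25.0, 105.6]
tcp_rot: [3.141, -0.003, -0.017]
ft_force: [-1.5, 1.4, 17.2]
opening: 0.151
grip_force: 19.3
```

```bash
python3 s.py
```

```text
14.3167 [519.06 -25.01 105.6 ] [ 3.141e+00 -3.000e-03 -1.700e-02] [-1.47  1.38 17.24] [0.33  0.209 0.357] 14.4 19.347583036869764
```

The stop is confirmed: Mz is 0.36 N m and rising steadily, about 6 N at the pin. I'll realign with the bar, open the jaws and ease up.

Emit:
drive_tool --targets '[{"jaw":0.15,"travel":[0,0,0],"twist":-0.05},{"jaw":0.15,"travel":[0,0,0],"twist":-0.1},{"jaw":0.2,"travel":[0,0,0],"twist":-0.13},{"jaw":0.28,"travel":[0,0,0],"twist":-0.13},{"jaw":0.28,"travel":[0,0,-0.001],"twist":-0.13},{"jaw":0.28,"travel":[0,0,-0.002],"twist":-0.13},{"jaw":0.28,"travel":[0,0,-0.004],"twist":-0.13},{"jaw":0.28,"travel":[0,0,-0.004],"twist":-0.13}]'

```text
t: 14.98
eef_pos: [518.1, -24.9, 108.4]
tcp_rot: [-3.142, 0.0, 0.112]
ft_force: [-0.7, -1.4, 0.5]
opening: 0.282
grip_force: 0.0
```

Emit:
drive_tool --targets '[{"jaw":0.28,"travel":[0,0,-0.003],"twist":0},{"jaw":0.28,"travel":[0,0,-0.006],"twist":0},{"jaw":0.28,"travel":[0,0,-0.006],"twist":0}]'

```text
t: 15.23
eef_pos: [518.4, -24.9, 114.9]
tcp_rot: [3.141, -0.001, 0.112]
ft_force: [0.2, -0.2, 0.1]
opening: 0.276
grip_force: 0.0
```

The force went to zero within 3 mm, so the lid is held. I'll withdraw and look.

Emit:
drive_tool --targets '[{"jaw":0.28,"travel":[0,0,-0.01],"twist":0},{"jaw":0.28,"travel":[0,0,-0.03],"twist":0},{"jaw":0.28,"travel":[0,0,-0.06],"twist":0},{"jaw":0.28,"travel":[0,0,-0.09],"twist":0},{"jaw":0.28,"travel":[0,0,-0.12],"twist":0},{"jaw":0.28,"travel":[0,0,-0.12],"twist":0},{"jaw":0.28,"travel":[0,0,-0.12],"twist":0}]'

```text
t: 15.82
eef_pos: [518.6, -25.0, 236.3]
tcp_rot: [3.14, -0.003, 0.112]
ft_force: [-0.4, -0.8, -1.0]
opening: 0.28
grip_force: 0.0
```

```bash
python3 s.py; python3 - <<'E'
from h import *
c=read_camera("side"); save("end",cv2.resize(c["frame"][100:280,140:380],(800,600),interpolation=cv2.INTER_CUBIC))
E
```

```text
15.8167 [518.57 -24.99 236.25] [ 3.14e+00 -3.00e-03  1.12e-01] [-0.4  -0.79 -0.95] [-0.015  0.04  -0.038] 26.6 0.0
```

View pics/end.png

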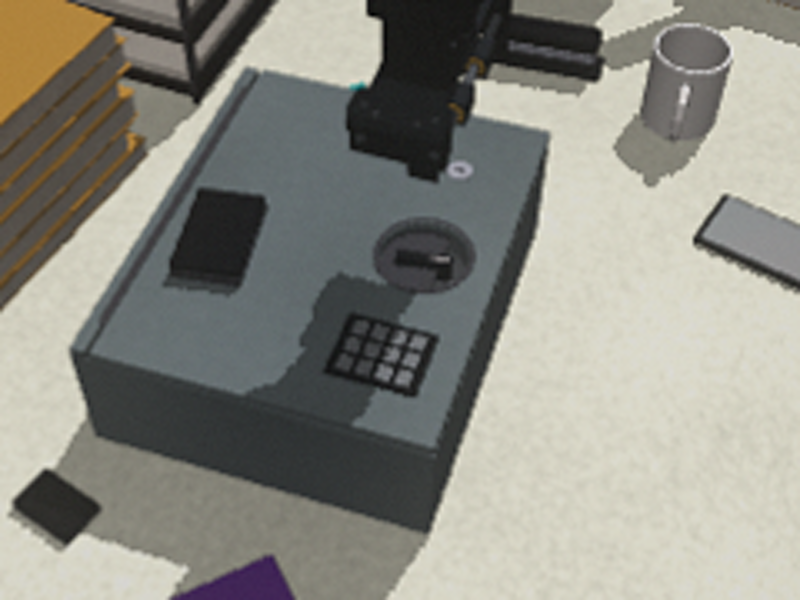

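The picture shows the lid shut with no wedge gap along its side edge, (80,350) to (435,450). The bar's white end points to the front at (440,262), and the ink pad is still in place at (218,235).

```bash
python3 -c "
from h import *
print(job_done())"
```

```text
the job is handed in; nothing more can be done
None
```

The safe is locked and handed in at about 16 s: the lid stayed shut when I let go, the bolt was felt at its stop with about 6 N on the pin, pressing peaked near 30 N at the wrist (an estimated 15 N on the buffers), and the ink pad was not moved.

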